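Put the second filler plate into the vacuum packer and shut its lid

ROBOT

A 6-joint arm with a two-finger parallel gripper is mounted at the origin on a cart in front of the work surface, level with it; the furniture and walls round the work are solid. World frame = base frame: x ahead of the robot, y to its left, z up, the work surface at z = 0. Lengths are in m, angles in rad, forces in N, time in s.
With the tool pointing down it reaches from about 0.375 to 0.75 m from the base axis. Payload 9 kg.
Tool frame: the origin (TCP) lies at the very end of the fingers, on their centre line; the grasp point (between the pads) lies 19 mm behind it (manip.grip_point_offset is the distance from the TCP to the grasp point, in m); z points along the fingers, y is the line along which they close (so a half turn about z gives the same grasp; the last joint's range is limited). The gripper opens to 85 mm and grips with 20 to 120 N. Pads are 22 mm wide; open, the fingers measure 114 mm over their backs; the gripper's body (76 mm by 85 mm) begins 54 mm behind the grasp point. The pads swing forward as they close: fully open they stand 13 mm farther back than shut.
Start: joints at [0.987, 0.104, 0.097, 1.564, 0, 1.353], TCP at [0.215, 0.56, 0.231] pointing down, gripper open.
Joint ranges: [-2.99, 2.99], [-0.84, 1.86], [-1.1, 1.16], [-1.84, 2.11], [-1.51, 1.56], [-3.14, 3.14]. Speed limits (rad/s): [2.22, 2.22, 2.57, 3.14, 3.14, 3.14].

INTERFACE

Orientations are given as a unit quaternion [w, x, y, z].
In Python, from workcell import monitor, viewer, close_job, manip gives the robot as it stands.
- The arm moves only by the shell command python3 -m inch 'ROWS' [OPENING] [FORCE]. ROWS is text: rows parted by semicolons, each of 4 numbers parted by spaces: the shift along the tool's x, y, z in m, then the turn about the tool's z in rad. A call has 1 to 20 rows; each row shifts and turns the commanded pose from where the row before left it, along the tool's axes as they then stand; what a row does not reach is not made up. A row lasts 1/12 s, in which the tool goes at most 41.7 mm and 7.16 degrees, less where a joint would pass 70% of its speed; a pose out of reach is approached as far as the arm can. A call with a gripper value outside its range is refused whole. OPENING is the closure, from 0 (fully open) to 1 (shut), set as the call begins (- or left out, the last holds). The fingers move at their own pace and stop on an object; FORCE is the grip in N (left out, the last holds). Time passes only in rows, so rows that do not move let the fingers close. It gives the time, the measured TCP pose, the force, the opening and the grip force at its end, in the units of the state.
- monitor.read_state(): the state, without advancing time (a new reading comes with each control period).
- viewer.snapshot(name): name is "side" or "top" or "wrist"; returns a dict with "image" (480x640x3 uint8, red, green, blue), "camera_matrix" (3x3 intrinsics, pixels), "pose" (4x4, takes a point from camera to world coordinates). Camera axes: x right, y up, looking along -z (the intrinsics and any distortion apply to the point x, -y, -z); pixel columns grow to the right and rows downward; lengths in m; the calibration is good to about 2 mm. The wrist camera is an equidistant fisheye: a pixel r from the principal point sees the ray r / f radians off the axis. A picture is of the moment at which its call begins. There is no depth.
- close_job(): hands the job in; it is judged then, once.
Trained networks look in the newest picture that a camera, given by its name, has taken for a name from the list of things; names that differ only in an ending like _2 or _b are one class to them, and where a whole thing is asked for, a point or a joint stands for the part that bears it (a point fixed in the world has none). Each returns a list of dicts, best first, with "score" (0 to 1); they miss things now and then, are a little off and sometimes report something else, mostly with a low value. They report only what shows in the picture. A call takes as long as a camera call.
- viewer.spot_in(camera, target): "centre" ([x, y, z] in m, in world coordinates, good to about 4 mm: the middle of the surface that is visible of it).
- viewer.silhouettes(camera, target): "pixels" (480x640 bool, what is visible of it).
- viewer.place_of(camera, target): "centre" ([x, y, z] in m, in world coordinates, good to about 4 mm: a listed point, or the origin of a listed thing).
The state is a dict: "time": time; "qpos": joint angles; "qvel": joint speeds; "tau": joint torques, N m; "ee_pos": TCP position; "ee_rot": TCP orientation; "wrist_force": force on the tool from outside, world axes, zero at the start; "ft_torque": the same for the moment, N m; "opening": finger opening in m; "grasp_force": force on a finger pad.
Only numpy, scipy, OpenCV 4.12 (cv2) and the standard library are available. Lean on these libraries where they do the work, as an engineer would, in place of code of your own. Each camera call takes 0.05 s, during which the arm holds its last target. There are 200 camera calls.

TASK

The next packs are flat, so the vacuum packer needs its second filler plate: lift the packer's lid right up to its stop, and lay the loose white filler plate squarely on the one that is already in the chamber. Then bring the lid down gently until it is fully shut - do not let it fall - and leave the packer free, with the cheeses around left where they stood.

Things in the scene. Friction and masses are not known exactly. Their poses are not given: they have to be found in the camera images.
- packer: Table-top vacuum packer, fixed, steel housing 300 (x) x 250 (y) x 95 mm high; origin under the housing's centre, on the work surface; front panel with round gauge faces -x. Open chamber 190 mm wide (y), floor 50 mm up; a seal bar (top at 72 mm) fills its front end, so plates lie between x = -106 and +47 mm, seat centre at x = -27, y = 0. A hump 116 mm high stands behind the hinge.
- lid (a joint): Clear lid of the packer in an aluminium frame, 236 mm wide, hinged along the rear of the chamber. 0 = shut on its gasket, grows as it opens, 1.05 rad = upper stop (it goes no further and leans over the chamber there, which is then reached slantwise from the front). The stiff hinge holds the lid above 0.85 rad; lower down it falls shut if let go. About 4 N at the bar lifts it.
- lid_hinge (a point): Middle of the lid's hinge axis, 100 mm up, 75 mm behind the packer's origin. Its axes turn with the lid: shut, they are parallel to the packer's; y is the hinge axis, and the lid lies to -x.
- lid_handle (a point): Middle of the lid's black round grip bar, 14 mm thick and 180 mm long along y (brackets at y = +-78 mm), 268 mm in front of the hinge axis and 4 mm above it when shut. Shut, it stands 43 mm out from the housing's front face; the bar is 104 mm up, 334 mm up at the stop. Its axes turn with the lid.
- filler_mid (a point): Centre of the loose white plastic filler plate, half-way up; lies on the work surface. Plate 134 (x) x 178 (y) x 14 mm, 0.26 kg. Two finger slots through it, each 56 (x) x 36 (y) mm, at y = -51..-15 and +15..+51 mm; the web between them, 30 mm wide and running along x, is what one pinches. z up.
- lower_mid (a point): Centre, half-way up, of the same kind of plate (134 x 178 x 14 mm, same slots) lying loose on the chamber's floor, its top 64 mm above the work surface. About 6 mm of play to the chamber's sides. It stays there.
- drum: Drum-shaped cheese, 63 mm wide, 72 mm high, behind the loose filler plate; bystander. Origin under its centre.
- brick: Grey truncated-pyramid cheese, 57 x 63 x 54 mm, behind the loose filler plate; bystander. Origin under its centre.

How it is judged:
By the outcome, as a careful person would: the job done as asked, in the order asked, and still so for the second after the job is handed in, with the robot touching nothing.
It also fails if it takes over 72 s, if anything falls off the work surface, if the arm or the gripper's body presses on something with over 40 N, if the wrist force passes 120 N, or if a joint passes its speed limit or range.

## Working session

There is one attempt and no reset: what is moved stays moved. The work goes in short steps, Python scripts to look and compute and a shell command to move; the robot and the scene stay as the last step left them, time stands still between calls to the robot, and variables do not carry over. Pictures are saved under pics/ and viewed, at most 10 in all, crops included, and the job is handed in when it is done.

```bash
ls; mkdir -p pics
python3 - <<'E'
from workcell import monitor, viewer, manip
import cv2, numpy as np
print(monitor.read_state()); print([a for a in dir(manip) if a[0]!='_'])
for c in ("side","top"):
    s=viewer.snapshot(c); cv2.imwrite(f"pics/{c}0.png",s["image"][:,:,::-1])
    print(c,s["pose"].round(3).tolist())
    for t in ("packer","lid_handle","lid_hinge","filler_mid","lower_mid","drum","brick"):
        print(t,[(np.round(d["centre"],3).tolist(),round(d["score"],2)) for d in viewer.place_of(c,t)[:2]])
E
```

```text
pics
{'time': 0.0, 'qpos': array([ 9.87281290e-01,  1.04679736e-01,  9.64725975e-02,  1.56391063e+00,
       -1.90630737e-05,  1.35307179e+00]), 'qvel': array([ 0.00123021,  0.0012894 ,  0.00095161, -0.00143275,  0.00038943,
       -0.0024473 ]), 'tau': array([-3.54974090e-04, -5.56933129e+01,  5.03646898e+01,  1.72353600e-02,
       -2.60018451e-04,  7.17955231e-06]), 'ee_pos': array([0.21443338, 0.56001368, 0.23053562]), 'ee_rot': array([-2.48896364e-04,  1.81877247e-01,  9.83321021e-01, -6.12120012e-04]), 'wrist_force': array([-0.09620815,  1.05858563,  0.87775249]), 'ft_torque': array([ 0.02885803, -0.01258782, -0.03355681]), 'grasp_force': 0.0, 'opening': 0.08536687172962339}
['IKError', 'grip_point_offset']
side [[-0.99, 0.078, -0.115, 0.454], [-0.138, -0.616, 0.776, 0.815], [-0.01, 0.784, 0.621, 0.741], [0.0, 0.0, 0.0, 1.0]]
packer [([0.626, 0.307, -0.002], 0.58)]
lid_handle [([0.436, 0.277, 0.103], 0.71)]
lid_hinge [([0.7, 0.318, 0.099], 0.75)]
filler_mid [([0.578, -0.298, 0.005], 0.96)]
lower_mid []
drum [([0.739, -0.26, -0.0], 0.88)]
brick [([0.73, -0.189, 0.001], 0.63)]
top [[-0.011, 0.998, -0.062, 0.507], [-1.0, -0.011, -0.001, -0.01], [-0.002, 0.062, 0.998, 1.376], [0.0, 0.0, 0.0, 1.0]]
packer [([0.627, 0.302, 0.002], 0.83)]
lid_handle [([0.435, 0.274, 0.102], 0.74), ([0.575, -0.299, 0.006], 0.66)]
lid_hinge [([0.704, 0.319, 0.099], 0.7)]
filler_mid [([0.577, -0.301, 0.004], 0.68)]
lower_mid []
drum [([0.741, -0.262, -0.0], 0.68)]
brick [([0.732, -0.19, 0.0], 0.81)]
```

View pics/side0.png

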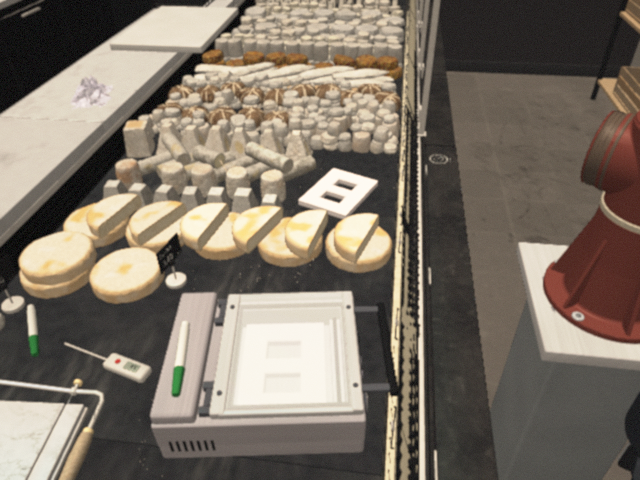

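View pics/top0.png

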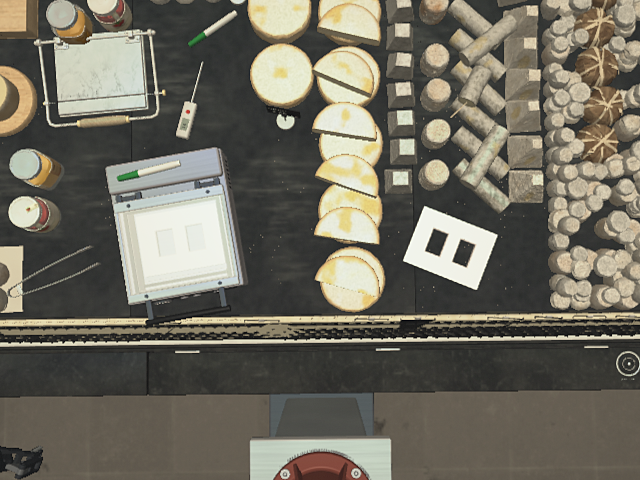

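Side view: the packer stands at the lower centre, with its handle bar at about (385,348), and the loose plate is at (338,192). A glass pane runs along the front edge at the top, around column 420. Top view: the packer is yawed slightly with its bar at (188,305), and the plate's corners are about (427,207), (497,235), (478,290) and (403,263). The cheeses stand between the packer and the plate.

```bash
cat > h.py <<'E'
from workcell import monitor, viewer, manip
import cv2, numpy as np
from scipy.spatial.transform import Rotation as R
def ray(s,uv):
    K=s["camera_matrix"];P=s["pose"];uv=np.atleast_2d(uv).astype(float)
    d=np.c_[(uv[:,0]-K[0,2])/K[0,0],-(uv[:,1]-K[1,2])/K[1,1],-np.ones(len(uv))]
    return P[:3,3],d@P[:3,:3].T
def rayfish(s,uv):
    K=s["camera_matrix"];P=s["pose"];uv=np.atleast_2d(uv).astype(float)
    a=(uv[:,0]-K[0,2])/K[0,0];b=(uv[:,1]-K[1,2])/K[1,1];t=np.hypot(a,b);k=np.sinc(t/np.pi)
    return P[:3,3],np.c_[a*k,-b*k,-np.cos(t)]@P[:3,:3].T
def plane(o,d,z): return o+d*((z-o[2])/d[:,2])[:,None]
def sil(c,t):
    r=viewer.silhouettes(c,t); return r[0]["pixels"] if r else None
def rect(s,m,z,f=ray):
    "min-area rectangle of mask on plane z: centre, sides, yaw of short side (mod pi)"
    c=max(cv2.findContours(m.astype(np.uint8),cv2.RETR_EXTERNAL,cv2.CHAIN_APPROX_NONE)[0],key=len)[:,0]
    p=plane(*f(s,c),z)[:,:2]
    b=cv2.boxPoints(cv2.minAreaRect((p*1e3).astype(np.float32)))/1e3
    e=[b[1]-b[0],b[2]-b[1]];e.sort(key=np.linalg.norm)
    return b.mean(0).round(4),[round(float(np.linalg.norm(x)),4) for x in e],round(float(np.arctan(e[0][1]/e[0][0])),3)
E
python3 - <<'E'
from h import *
for c in ("side","top"):
    s=viewer.snapshot(c)
    for t,z in (("filler_mid",.014),("lid_handle",.104),("packer",.1)):
        m=sil(c,t)
        if m is not None: print(c,t,int(m.sum()),rect(s,m,z))
    if c=="side": print("glass",plane(*ray(s,[[425,135],[405,150],[440,150],[380,348],[425,470]]),0).round(3).tolist())
s=viewer.snapshot("wrist");cv2.imwrite("pics/w0.png",s["image"][:,:,::-1]); print(s["pose"].round(3).tolist(),s["camera_matrix"].tolist())
E
```

```text
side filler_mid 2195 (array([ 0.5737, -0.2943], dtype=float32), [0.146, 0.196], -0.384)
side lid_handle 18765 (array([0.5653, 0.2923], dtype=float32), [0.2459, 0.28], -1.404)
side packer 32274 (array([0.5978, 0.319 ], dtype=float32), [0.31, 0.3549], -1.411)
glass [[0.348, -0.668, 0.0], [0.408, -0.564, 0.0], [0.306, -0.577, 0.0], [0.442, 0.19, 0.0], [0.365, 0.411, 0.0]]
top filler_mid 3951 (array([ 0.5766, -0.2983], dtype=float32), [0.1359, 0.179], -0.381)
top lid_handle 12413 (array([0.5673, 0.298 ], dtype=float32), [0.2398, 0.2798], -1.403)
top packer 17343 (array([0.6038, 0.2979], dtype=float32), [0.26, 0.3528], -1.4)
[[0.357, -0.892, -0.278, 0.145], [0.934, 0.341, 0.106, 0.587], [0.0, -0.297, 0.955, 0.374], [0.0, 0.0, 0.0, 1.0]] [[371.64829954431775, 0.0, 322.19202589021734], [0.0, 371.64829954431775, 232.81172529225924], [0.0, 0.0, 1.0]]
```

View pics/w0.png

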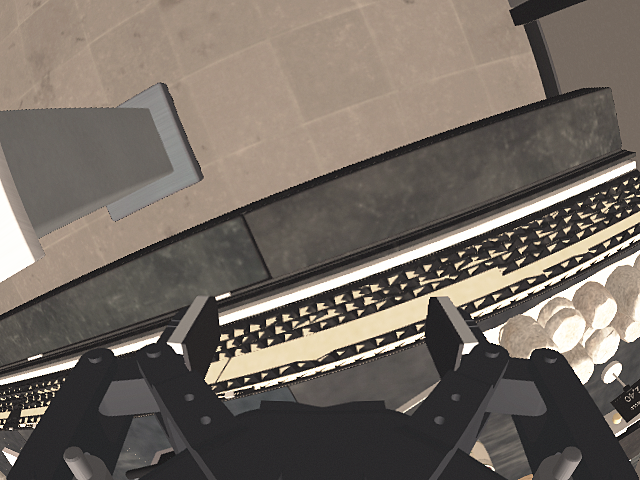

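The wrist view shows the open fingers over the bench's front edge, with the packer just out of frame. Packer: origin about (0.626, 0.308), yaw 0.167. Plate: centre (0.577, -0.299), yaw -0.38. I'm moving over the handle now.

```bash
python3 -m inch '-.0281 -.0169 0 0;-.0281 -.0169 0 0;-.0281 -.0169 0 0;-.0281 -.0169 0 0;-.0281 -.0169 0 0;-.0281 -.0169 0 0;-.0281 -.0169 0 0;-.0281 -.0169 0 0;-.0281 -.0169 0 0;-.0281 -.0169 0 0;-.0281 -.0169 0 0;0 0 0 .1153;0 0 0 .1153;0 0 0 .1153;0 0 0 .1153;0 0 0 .1153;0 0 0 .1153;0 0 0 .1153;0 0 0 .1153;0 0 0 .1153' 0
python3 - <<'E'
from h import *
s=viewer.snapshot("wrist");cv2.imwrite("pics/w1.png",s["image"][:,:,::-1])
for t in ("lid_handle","lower_mid","packer"):print(t,[(d["centre"],d["score"]) for d in viewer.place_of("wrist",t)[:1]])
E
```

```text
time: 2.92
ee_pos: [0.4368, 0.2762, 0.2314]
ee_rot: [0.0, 0.648, 0.762, 0.0]
wrist_force: [-0.2, -0.6, 0.1]
opening: 0.0853
grasp_force: 0.0
lid_handle [([0.4372, 0.2777, 0.1049], 0.92)]
lower_mid [([0.7037, 0.3228, 0.101], 0.64)]
packer [([0.6253, 0.301, -0.0027], 0.64)]
```

View pics/w1.png

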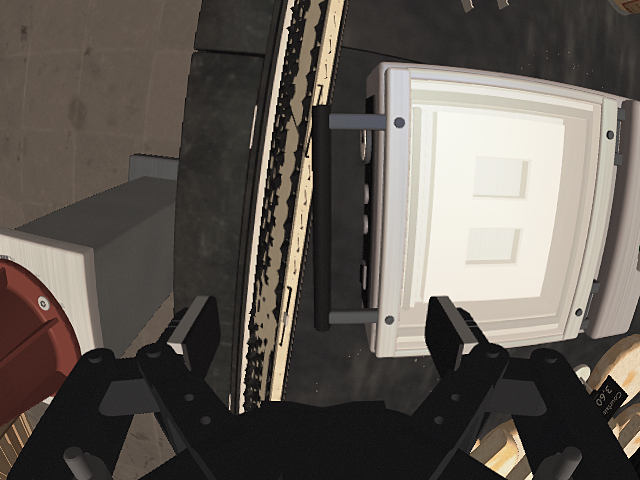

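The wrist view shows the bar between the fingers, running from (320,105) to (322,330), with the lid frame edge at column 385. The open fingers would hit the housing, so I'll half close them, descend and grip.

```bash
python3 -m inch '0 0 0 0;0 0 0 0;0 0 0 0;0 0 .0284 0;0 0 .0284 0;0 0 .0284 0;0 0 .0284 0;0 0 .0284 0;0 0 0 0' .53 && python3 -m inch '0 0 0 0;0 0 0 0;0 0 0 0;0 0 0 0;0 0 0 0;0 0 0 0' 1 40
python3 - <<'E'
import numpy as np
th=np.r_[0,np.arange(.05,.96,.06)]
a=.0149
x=.26803*(1-np.cos(th+a));z=.26803*np.sin(th+a)
print(np.c_[th,x,z].round(4)[-3:]); print(";".join(f"0 {dx:.4f} {-dz:.4f} 0" for dx,dz in zip(np.diff(x),np.diff(z))))
E
```

```text
time: 3.87
ee_pos: [0.4334, 0.2751, 0.0837]
ee_rot: [-0.002, 0.645, 0.764, -0.003]
wrist_force: [-1.4, -0.9, -0.8]
opening: 0.0407
grasp_force: 0.0
time: 4.37
ee_pos: [0.4363, 0.2762, 0.0913]
ee_rot: [-0.0, 0.645, 0.764, -0.0]
wrist_force: [-8.1, -2.5, 2.2]
opening: 0.0129
grasp_force: 39.4
[[0.83   0.0901 0.2005]
 [0.89   0.1025 0.2108]
 [0.95   0.1154 0.2203]]
0 0.0005 -0.0134 0;0 0.0015 -0.0160 0;0 0.0025 -0.0159 0;0 0.0034 -0.0157 0;0 0.0044 -0.0155 0;0 0.0053 -0.0152 0;0 0.0062 -0.0148 0;0 0.0071 -0.0144 0;0 0.0079 -0.0140 0;0 0.0087 -0.0135 0;0 0.0095 -0.0129 0;0 0.0103 -0.0124 0;0 0.0110 -0.0117 0;0 0.0117 -0.0110 0;0 0.0123 -0.0103 0;0 0.0129 -0.0095 0
```

```bash
python3 -m inch '0 .0005 -.0134 0;0 .0015 -.016 0;0 .0025 -.0159 0;0 .0034 -.0157 0;0 .0044 -.0155 0;0 .0053 -.0152 0;0 .0062 -.0148 0;0 .0071 -.0144 0;0 .0079 -.014 0;0 .0087 -.0135 0;0 .0095 -.0129 0;0 .0103 -.0124 0;0 .011 -.0117 0;0 .0117 -.011 0;0 .0123 -.0103 0;0 .0129 -.0095 0;0 0 0 0'
python3 - <<'E'
from h import *
for c in ("side","top"):
    viewer.snapshot(c);print([(d["centre"],d["score"]) for d in viewer.place_of(c,"lid_handle")[:1]])
E
```

```text
time: 5.78
ee_pos: [0.5508, 0.2956, 0.3122]
ee_rot: [0.001, 0.645, 0.764, 0.002]
wrist_force: [-13.5, -4.4, 21.0]
opening: 0.0122
grasp_force: 42.3
[([0.5509, 0.2967, 0.3206], 0.94)]
[([0.5483, 0.2897, 0.3179], 0.95)]
```

```bash
python3 -m inch '0 .0078 -.0052 0;0 .0079 -.0048 0;0 .0079 -.0046 0;0 .002 -.001 0;0 0 0 0;0 0 0 0'
python3 - <<'E'
from h import *
for c in ("side","top"):
    viewer.snapshot(c);print([(d["centre"],d["score"]) for d in viewer.place_of(c,"lid_handle")[:1]])
E
```

```text
time: 6.48
ee_pos: [0.5726, 0.2992, 0.326]
ee_rot: [-0.0, 0.645, 0.764, -0.0]
wrist_force: [-21.5, -6.0, 14.9]
opening: 0.0125
grasp_force: 42.2
[([0.5704, 0.2982, 0.3325], 0.57)]
[([0.5737, 0.2953, 0.3316], 0.89)]
```

```bash
python3 -m inch '0 .004 -.002 0;0 .003 -.002 0;0 0 0 0;0 0 0 0'; python3 -m inch '0 -.002 0 0;0 0 0 0;0 0 0 0;0 0 -.02 0;0 0 -.03 0;0 0 -.03 0;0 0 0 0' .4
python3 - <<'E'
from h import *
for c in ("side","top"):
    viewer.snapshot(c);print([(d["centre"],d["score"]) for d in viewer.place_of(c,"lid_handle")[:1]])
E
```

```text
time: 7.02
ee_pos: [0.573, 0.2993, 0.3261]
ee_rot: [-0.005, 0.645, 0.764, -0.008]
wrist_force: [-50.5, -14.8, 5.6]
opening: 0.0122
grasp_force: 42.2
time: 7.6
ee_pos: [0.5816, 0.3005, 0.4137]
ee_rot: [0.003, 0.646, 0.764, 0.005]
wrist_force: [0.3, -0.1, 1.0]
opening: 0.0515
grasp_force: 0.0
[([0.5713, 0.2998, 0.3342], 0.59)]
[([0.572, 0.2937, 0.3313], 0.94)]
```

```bash
python3 -m inch '-.035 0 0 0;-.035 0 0 0;-.035 0 0 0;-.035 0 0 0;-.035 0 0 0;-.035 0 0 0;-.035 0 0 0;-.035 0 0 0;-.035 0 0 0;-.035 0 0 0' .4; python3 -m inch '0 .04 0 0;0 .04 0 0;0 .04 0 0;0 .04 0 0;0 .04 0 0;0 .04 0 0;0 0 0 0'; python3 -c "
from h import *
print(monitor.read_state()['qpos'].round(3))"
```

```text
time: 8.63
ee_pos: [0.6384, -0.0463, 0.4038]
ee_rot: [-0.001, 0.646, 0.764, -0.0]
wrist_force: [0.6, 0.8, 0.2]
opening: 0.051
grasp_force: 0.0
time: 9.22
ee_pos: [0.7735, -0.0074, 0.3518]
ee_rot: [0.035, 0.644, 0.763, 0.026]
wrist_force: [-0.4, 0.5, -1.2]
opening: 0.0513
grasp_force: 0.0
[-0.182  0.759  1.149  1.874  0.01   1.221]
```

Past the reach limit, the arm tilts the tip forward, which is the slant needed under the lid. I'll push further to see how much it gives.

```bash
python3 -m inch '0 .04 0 0;0 .04 0 0;0 .04 0 0;0 .04 0 0'; python3 -m inch '0 .04 0 0;0 .04 0 0;0 .04 0 0;0 .04 0 0;0 0 0 0';python3 -c "
from h import *
s=monitor.read_state();print(s['qpos'].round(3),R.from_quat(np.roll(s['ee_rot'],-1)).as_matrix().round(3).tolist())"
```

```text
time: 9.55
ee_pos: [0.8455, 0.0168, 0.3228]
ee_rot: [0.08, 0.642, 0.76, 0.059]
wrist_force: [0.4, -0.3, -1.0]
opening: 0.0515
grasp_force: 0.0
time: 9.97
ee_pos: [0.9106, 0.041, 0.308]
ee_rot: [0.125, 0.637, 0.755, 0.096]
wrist_force: [-1.2, -0.4, -0.4]
opening: 0.051
grasp_force: 0.0
[-0.104  0.847  1.151  1.559  0.019  1.301] [[-0.158, 0.937, 0.311], [0.985, 0.17, -0.014], [-0.066, 0.304, -0.95]]
```

The tilt direction follows the arm's bearing, so I'll sweep left at the reach limit, with the tool passing behind the packer, so that the slant lines up with the packer's yaw of 0.167.

```bash
cat > st.py <<'E'
from h import *
s=monitor.read_state();M=R.from_quat(np.roll(s['ee_rot'],-1)).as_matrix();z=M[:,2]
print(s['ee_pos'].round(4),s['qpos'].round(3),"tilt",np.arccos(-z[2]).round(3),"az",np.arctan2(z[1],z[0]).round(3),"\n",M.round(3).tolist())
E
python3 -m inch '.04 0 -.004 0;.04 0 -.004 0;.04 0 -.004 0;.04 0 -.004 0;.04 0 -.004 0;.04 0 -.004 0;.04 0 -.004 0;.04 0 -.004 0;0 0 0 0'; python3 st.py
```

```text
time: 10.72
ee_pos: [0.833, 0.3578, 0.3112]
ee_rot: [0.129, 0.633, 0.756, 0.104]
wrist_force: [0.1, -0.7, 0.1]
opening: 0.0509
grasp_force: 0.0
[0.833  0.3578 0.3112] [ 0.296  0.846  1.153  1.56  -0.1    1.674] tilt 0.333 az -0.016 
 [[-0.165, 0.931, 0.327], [0.984, 0.176, -0.005], [-0.062, 0.321, -0.945]]
```

```bash
python3 -m inch '.012 .037 0 0;.012 .037 0 0;.012 .037 0 0;.012 .037 0 0;.012 .037 0 0;.012 .037 0 0;.012 .037 0 0;0 0 0 0'; python3 st.py
```

```text
time: 11.38
ee_pos: [0.917, 0.4048, 0.3289]
ee_rot: [0.18, 0.616, 0.741, 0.195]
wrist_force: [-0.3, 0.9, 0.5]
opening: 0.0514
grasp_force: 0.0
[0.917  0.4048 0.3289] [ 0.314  0.873  1.154  1.322 -0.092  1.676] tilt 0.537 az 0.133 
 [[-0.176, 0.844, 0.507], [0.984, 0.164, 0.068], [-0.026, 0.511, -0.859]]
```

Tilt 0.537, azimuth 0.133, which matches the packer well. I'll turn the fingers towards the plate's present yaw and go to it.

```bash
cat > to.py <<'E'
# python3 to.py x y z [n]: tool-frame shift per row (n rows) from measured TCP to a world point
from h import *; import sys
a=[float(v) for v in sys.argv[1:]];s=monitor.read_state();M=R.from_quat(np.roll(s['ee_rot'],-1)).as_matrix()
d=np.array(a[:3])-s['ee_pos'];n=int(a[3]) if len(a)>3 else int(np.ceil(np.linalg.norm(d)/.038))
print("rows",n,"each",(M.T@d/n).round(4),"total",(M.T@d).round(4))
E
python3 -m inch '0 0 0 -.117;0 0 0 -.117;0 0 0 -.117;0 0 0 -.117;0 0 0 -.117;0 0 0 -.117;0 0 0 -.117;0 0 0 -.118' 0; python3 st.py; python3 to.py .85 -.2 .34
python3 - <<'E'
from h import *
s=monitor.read_state();M=R.from_quat(np.roll(s['ee_rot'],-1)).as_matrix()
print((M.T@(np.array([.5,-.29,.2])-[.85,-.2,.34])).round(4))
E
```

```text
time: 12.05
ee_pos: [0.9162, 0.4037, 0.3282]
ee_rot: [0.247, 0.213, 0.941, 0.091]
wrist_force: [-0.5, -0.3, 0.6]
opening: 0.0853
grasp_force: 0.0
[0.9162 0.4037 0.3282] [ 0.313  0.873  1.154  1.325 -0.092  0.733] tilt 0.534 az 0.131 
 [[-0.787, 0.355, 0.504], [0.446, 0.893, 0.067], [-0.427, 0.277, -0.861]]
rows 16 each [-0.0139 -0.035  -0.0052] total [-0.222  -0.5592 -0.0837]
[ 0.2951 -0.2435 -0.062 ]
```

```bash
python3 -m inch '-.0139 -.035 -.0052 0;-.0139 -.035 -.0052 0;-.0139 -.035 -.0052 0;-.0139 -.035 -.0052 0;-.0139 -.035 -.0052 0;-.0139 -.035 -.0052 0;-.0139 -.035 -.0052 0;-.0139 -.035 -.0052 0;-.0139 -.035 -.0052 0;-.0139 -.035 -.0052 0;-.0139 -.035 -.0052 0;-.0139 -.035 -.0052 0;-.0139 -.035 -.0052 0;-.0139 -.035 -.0052 0;-.0139 -.035 -.0052 0;-.0139 -.035 -.0052 0' ; python3 -m inch '.0268 -.0221 -.0056 0;.0268 -.0221 -.0056 0;.0268 -.0221 -.0056 0;.0268 -.0221 -.0056 0;.0268 -.0221 -.0056 0;.0268 -.0221 -.0056 0;.0268 -.0221 -.0056 0;.0268 -.0221 -.0056 0;.0268 -.0221 -.0056 0;.0268 -.0221 -.0056 0;.0268 -.0221 -.0056 0;0 0 0 0'; python3 st.py
python3 - <<'E'
from h import *
s=viewer.snapshot("wrist");cv2.imwrite("pics/w2.png",s["image"][:,:,::-1])
print([(d["centre"],d["score"]) for d in viewer.place_of("wrist","filler_mid")[:2]])
m=sil("wrist","filler_mid"); print(rect(s,m,.014,rayfish) if m is not None else None)
E
```

```text
time: 13.38
ee_pos: [0.8484, -0.1916, 0.3376]
ee_rot: [0.247, 0.216, 0.94, 0.093]
wrist_force: [1.0, -0.1, 0.6]
opening: 0.0849
grasp_force: 0.0
time: 14.38
ee_pos: [0.4955, -0.277, 0.1926]
ee_rot: [0.245, 0.218, 0.94, 0.094]
wrist_force: [-0.5, -0.5, -1.4]
opening: 0.0854
grasp_force: 0.0
[ 0.4955 -0.277   0.1926] [-1.005 -0.46  -0.56   1.231  0.48  -0.49 ] tilt 0.532 az 0.138 
 [[-0.784, 0.364, 0.502], [0.456, 0.887, 0.07], [-0.42, 0.284, -0.862]]
[([0.5778, -0.3011, 0.0072], 0.91)]
(array([ 0.5749, -0.2993], dtype=float32), [0.1421, 0.1787], -0.39)
```

View pics/w2.png

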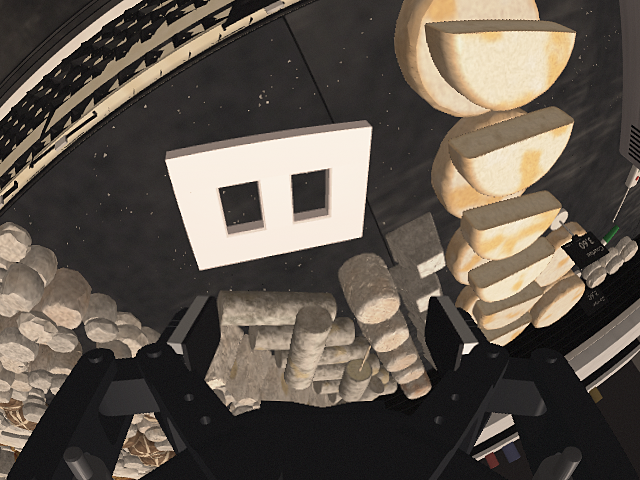

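The wrist view shows the plate lying free with its slots at (241,207) and (310,195), its corners at (168,157), (370,122), (363,237) and (199,270), and the cheeses below it. The estimates agree: (0.577, -0.300), mid-height about 7 mm.

```bash
python3 to.py .568 -.301 .07 5
```

```text
rows 5 each [-0.0019 -0.0065  0.0283] total [-0.0096 -0.0324  0.1417]
```

```bash
python3 -m inch '-.0019 -.0065 .0283 0;-.0019 -.0065 .0283 0;-.0019 -.0065 .0283 0;-.0019 -.0065 .0283 0;-.0019 -.0065 .0283 0;0 0 0 0;0 0 0 0' .4; python3 to.py .576 -.3 .012 4
python3 - <<'E'
from h import *
s=viewer.snapshot("wrist");cv2.imwrite("pics/w3.png",s["image"][:,:,::-1])
print([(d["centre"],d["score"]) for d in viewer.place_of("wrist","filler_mid")[:2]])
E
```

```text
time: 15.12
ee_pos: [0.5685, -0.2989, 0.0682]
ee_rot: [0.247, 0.215, 0.94, 0.094]
wrist_force: [-0.2, 0.2, -0.7]
opening: 0.0515
grasp_force: 0.0
rows 4 each [ 0.0044 -0.0036  0.013 ] total [ 0.0174 -0.0142  0.0521]
[([0.5773, -0.3009, 0.0063], 0.65)]
```

View pics/w3.png

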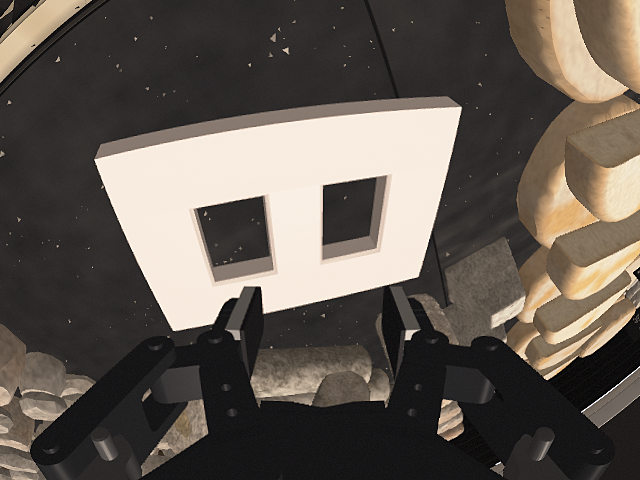

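The view shows the slots at (240,235) and (352,218) and the finger midline at column 322, so the web lies about 14 mm to the left. That agrees with the computed shift.

```bash
python3 -m inch '.0044 -.0036 .013 0;.0044 -.0036 .013 0;.0044 -.0036 .013 0;.0044 -.0036 .013 0;0 0 0 0;0 0 0 0'; python3 to.py .576 -.3 .006 2
```

```text
time: 15.72
ee_pos: [0.5758, -0.3023, 0.0148]
ee_rot: [0.249, 0.215, 0.94, 0.093]
wrist_force: [-0.1, -0.1, 0.9]
opening: 0.0516
grasp_force: 0.0
rows 2 each [ 0.0023 -0.0002  0.0039] total [ 0.0047 -0.0003  0.0078]
```

```bash
python3 -m inch '.0023 0 .0039 0;.0023 0 .0039 0;0 0 0 0;0 0 0 -.1166;0 0 0 -.1166;0 0 0 -.1166;0 0 0 -.1166;0 0 0 -.1166;0 0 0 0' .52; python3 st.py;  python3 - <<'E'
from h import *
s=viewer.snapshot("wrist");cv2.imwrite("pics/w4.png",s["image"][:,:,::-1])
E
```

```text
time: 16.47
ee_pos: [0.5766, -0.3, 0.0061]
ee_rot: [0.265, -0.067, 0.962, 0.016]
wrist_force: [0.0, -0.9, 2.1]
opening: 0.0411
grasp_force: 2.0
[ 0.5766 -0.3     0.0061] [-0.896 -0.082 -0.6    0.753  0.454 -0.964] tilt 0.538 az 0.131 
 [[-0.85, -0.137, 0.508], [-0.12, 0.991, 0.067], [-0.512, -0.004, -0.859]]
```

View pics/w4.png

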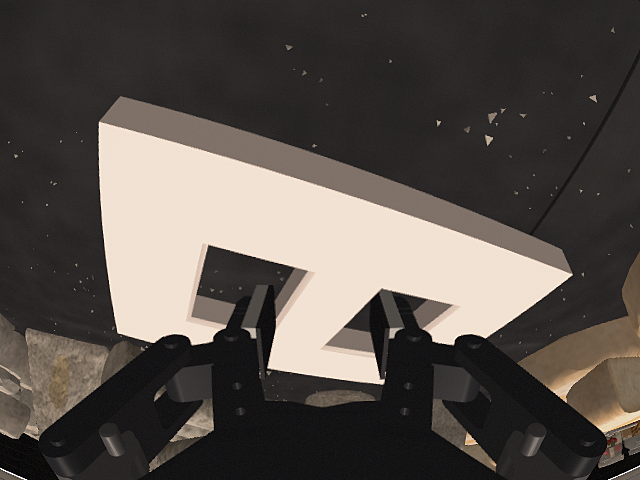

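The orientation is right and the plate has followed partway. I'll overturn a little with a narrower opening, turn back, then pinch.

```bash
python3 -m inch '0 0 0 -.1;0 0 0 -.1;0 0 0 0;0 0 0 0;0 0 0 .1;0 0 0 .1;0 0 0 0' .6 30; python3 -m inch '0 0 0 0;0 0 0 0;0 0 0 0;0 0 0 0' 1 30; python3 -m inch '0 0 0 0;0 0 0 0;0 0 0 0' 1 100; python3 st.py;  python3 - <<'E'
from h import *
s=viewer.snapshot("wrist");cv2.imwrite("pics/w5.png",s["image"][:,:,::-1])
print([(d["centre"],d["score"]) for d in viewer.place_of("wrist","filler_mid")[:1]])
s=viewer.snapshot("top");m=sil("top","filler_mid");print(rect(s,m,.014))
E
```

```text
time: 17.1
ee_pos: [0.5763, -0.3003, 0.0056]
ee_rot: [0.265, -0.06, 0.962, 0.018]
wrist_force: [-0.6, -2.3, 1.6]
opening: 0.0343
grasp_force: 1.0
time: 17.43
ee_pos: [0.5764, -0.3001, 0.0057]
ee_rot: [0.265, -0.065, 0.962, 0.017]
wrist_force: [-1.2, -1.0, 6.9]
opening: 0.0302
grasp_force: 28.9
time: 17.68
ee_pos: [0.5766, -0.3002, 0.0061]
ee_rot: [0.265, -0.065, 0.962, 0.017]
wrist_force: [-2.9, -0.3, 9.1]
opening: 0.027
grasp_force: 94.7
[ 0.5766 -0.3002  0.0061] [-0.896 -0.081 -0.6    0.753  0.454 -0.961] tilt 0.538 az 0.131 
 [[-0.851, -0.133, 0.508], [-0.115, 0.991, 0.067], [-0.512, -0.002, -0.859]]
[([0.5861, -0.3002, 0.0039], 0.77)]
(array([ 0.5826, -0.2968], dtype=float32), [0.1335, 0.1802], 0.04)
```

View pics/w5.png

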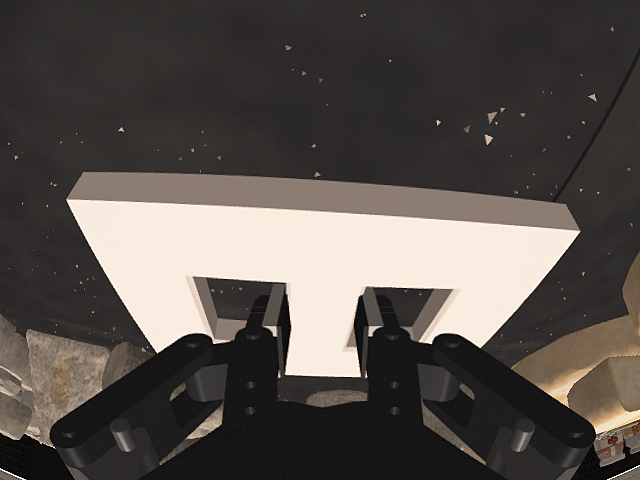

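Pinched, but the plate's yaw is about 0.08 short (0.04 against 0.13). I'll release, overturn, pinch lightly, turn back and re-pinch.

```bash
python3 -m inch '0 0 0 0;0 0 0 -.07;0 0 0 -.07;0 0 0 0' .6 30; python3 -m inch '0 0 0 0;0 0 0 0;0 0 0 0;0 0 0 0' 1 50; python3 -m inch '0 0 0 0;0 0 0 0;0 0 0 .055;0 0 0 .055;0 0 0 0' .6 50;python3 -m inch '0 0 0 0;0 0 0 0;0 0 0 0;0 0 0 0;0 0 0 0' 1 100; python3 st.py;  python3 - <<'E'
from h import *
s=viewer.snapshot("top");m=sil("top","filler_mid");print(rect(s,m,.014))
s=viewer.snapshot("side");m=sil("side","filler_mid");print(rect(s,m,.014))
E
```

```text
time: 18.22
ee_pos: [0.576, -0.299, 0.0047]
ee_rot: [0.265, -0.133, 0.955, -0.001]
wrist_force: [-0.1, 0.1, 2.4]
opening: 0.0339
grasp_force: 2.4
time: 18.55
ee_pos: [0.5761, -0.2991, 0.005]
ee_rot: [0.265, -0.13, 0.955, -0.0]
wrist_force: [-3.3, 3.0, 7.0]
opening: 0.0306
grasp_force: 45.0
time: 18.97
ee_pos: [0.5755, -0.2992, 0.004]
ee_rot: [0.264, -0.077, 0.961, 0.015]
wrist_force: [0.6, -0.1, 0.9]
opening: 0.0343
grasp_force: 0.0
time: 19.38
ee_pos: [0.5758, -0.2995, 0.0046]
ee_rot: [0.265, -0.078, 0.961, 0.014]
wrist_force: [-2.3, -0.6, 2.1]
opening: 0.0269
grasp_force: 99.2
[ 0.5758 -0.2995  0.0046] [-0.896 -0.08  -0.601  0.753  0.453 -0.99 ] tilt 0.536 az 0.133 
 [[-0.848, -0.158, 0.506], [-0.144, 0.987, 0.068], [-0.511, -0.015, -0.86]]
(array([ 0.5841, -0.295 ], dtype=float32), [0.1328, 0.1814], 0.161)
(array([ 0.5781, -0.2912], dtype=float32), [0.1319, 0.1975], 0.156)
```

```bash
python3 -m inch '-.004 0 -.007 0;-.009 0 -.015 0;-.0128 0 -.0215 0;-.0128 0 -.0215 0;-.0128 0 -.0215 0;-.0128 0 -.0215 0;-.0128 0 -.0215 0;0 0 0 0'; python3 to.py .50 .275 .235
python3 - <<'E'
from h import *
s=viewer.snapshot("wrist");cv2.imwrite("pics/w6.png",s["image"][:,:,::-1])
print([(d["centre"],d["score"]) for d in viewer.place_of("wrist","filler_mid")[:1]])
for c in ("side","top"):
  viewer.snapshot(c);print([(d["centre"],d["score"]) for d in viewer.place_of(c,"filler_mid")[:1]])
E
```

```text
time: 20.25
ee_pos: [0.5774, -0.2989, 0.1619]
ee_rot: [0.267, -0.079, 0.96, 0.011]
wrist_force: [0.5, -1.3, -1.7]
opening: 0.0273
grasp_force: 99.1
rows 16 each [-0.0035  0.0361 -0.0041] total [-0.0564  0.5772 -0.0659]
[([0.5873, -0.2992, 0.1621], 0.86)]
[([0.5878, -0.2973, 0.1574], 0.91)]
[([0.7321, -0.1867, -0.0008], 0.7)]
```

View pics/w6.png

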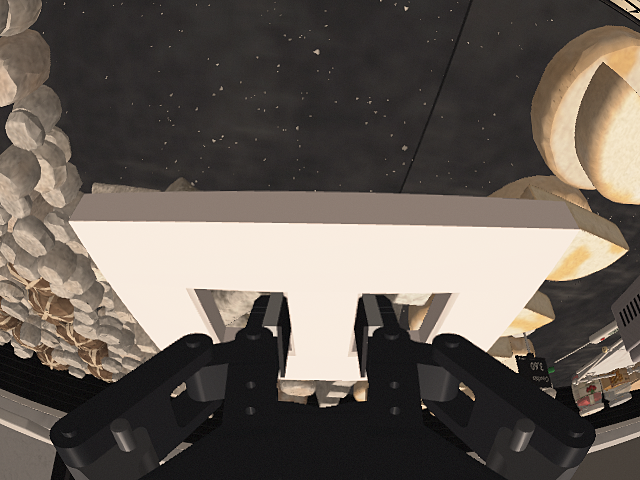

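The plate hangs level and symmetric on its web (front edge from (70,220) to (578,230)), with its centre about 10 mm ahead of the TCP. On to the packer's front.

```bash
python3 -m inch '-.0035 .0361 -.0041 0;-.0035 .0361 -.0041 0;-.0035 .0361 -.0041 0;-.0035 .0361 -.0041 0;-.0035 .0361 -.0041 0;-.0035 .0361 -.0041 0;-.0035 .0361 -.0041 0;-.0035 .0361 -.0041 0;-.0035 .0361 -.0041 0;-.0035 .0361 -.0041 0;-.0035 .0361 -.0041 0;-.0035 .0361 -.0041 0;-.0035 .0361 -.0041 0;-.0035 .0361 -.0041 0;-.0035 .0361 -.0041 0;-.0035 .0361 -.0041 0;0 0 0 0;0 0 0 0'; python3 st.py
python3 - <<'E'
from h import *
for c in ("wrist","side","top"):
  viewer.snapshot(c)
  for t in ("filler_mid","lower_mid","packer","lid_hinge","lid_handle"): print(c,t,[(d["centre"],d["score"]) for d in viewer.place_of(c,t)[:2]])
s=viewer.snapshot("side");cv2.imwrite("pics/s7.png",s["image"][:,:,::-1])
E
```

```text
time: 22.05
ee_pos: [0.5051, 0.2788, 0.2313]
ee_rot: [0.259, -0.081, 0.962, 0.015]
wrist_force: [-0.0, -0.9, -2.7]
opening: 0.0271
grasp_force: 99.6
[0.5051 0.2788 0.2313] [ 0.327 -0.637 -0.634  1.056 -0.093  0.135] tilt 0.525 az 0.141 
 [[-0.853, -0.163, 0.496], [-0.148, 0.986, 0.071], [-0.501, -0.013, -0.865]]
wrist filler_mid [([0.5128, 0.2808, 0.2327], 0.7)]
wrist lower_mid [([0.5992, 0.3029, 0.0572], 0.86)]
wrist packer []
wrist lid_hinge []
wrist lid_handle []
side filler_mid [([0.5142, 0.2758, 0.236], 0.63)]
side lower_mid [([0.6002, 0.3003, 0.0571], 0.95)]
side packer [([0.6267, 0.3055, -0.0011], 0.72)]
side lid_hinge [([0.7016, 0.319, 0.0992], 0.61)]
side lid_handle [([0.5689, 0.2983, 0.3299], 0.82)]
top filler_mid [([0.5128, 0.2805, 0.2326], 0.58)]
top lower_mid [([0.5998, 0.2987, 0.058], 0.76)]
top packer [([0.6256, 0.2995, 0.0037], 0.76)]
top lid_hinge [([0.7025, 0.3184, 0.0952], 0.71)]
top lid_handle [([0.5733, 0.2968, 0.329], 0.8), ([0.6245, 0.3035, 0.0006], 0.67)]
```

View pics/s7.png

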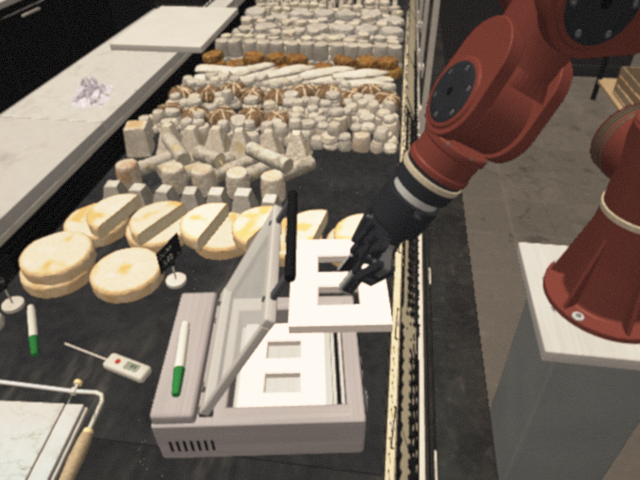

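The side view shows the lid at its stop, with the plate held level in front of and below it, about (340,285). The lower plate is at (282,365), placed at (0.600, 0.301, 0.057) by all three cameras. Going in slantwise.

```bash
python3 to.py .575 .2965 .110 6
```

```text
rows 6 each [0.0001 0.0017 0.0236] total [0.0007 0.0104 0.1417]
```

```bash
python3 -m inch '0 .0017 .0236 0;0 .0017 .0236 0;0 .0017 .0236 0;0 .0017 .0236 0;0 .0017 .0236 0;0 .0017 .0236 0;0 0 0 0;0 0 0 0'; python3 st.py; python3 to.py .591 .3 .074 4
python3 - <<'E'
from h import *
for c in ("wrist","side","top"):
  s=viewer.snapshot(c)
  for t in ("filler_mid","lower_mid"): print(c,t,[(d["centre"],d["score"]) for d in viewer.place_of(c,t)[:2]])
  if c=="wrist": cv2.imwrite("pics/w8.png",s["image"][:,:,::-1])
E
```

```text
time: 23.67
ee_pos: [0.5746, 0.296, 0.1085]
ee_rot: [0.259, -0.079, 0.963, 0.014]
wrist_force: [-1.2, -0.6, -2.5]
opening: 0.0269
grasp_force: 99.5
[0.5746 0.296  0.1085] [ 0.317 -0.36  -0.662  0.751 -0.09   0.13 ] tilt 0.525 az 0.136 
 [[-0.854, -0.159, 0.496], [-0.144, 0.987, 0.068], [-0.501, -0.014, -0.866]]
rows 4 each [0.0007 0.0004 0.0096] total [0.0027 0.0018 0.0383]
wrist filler_mid []
wrist lower_mid []
side filler_mid [([0.5856, 0.3002, 0.115], 0.74)]
side lower_mid [([0.5998, 0.3034, 0.0573], 0.76)]
top filler_mid [([0.5809, 0.295, 0.1143], 0.67)]
top lower_mid [([0.5997, 0.3024, 0.0551], 0.71)]
```

View pics/w8.png

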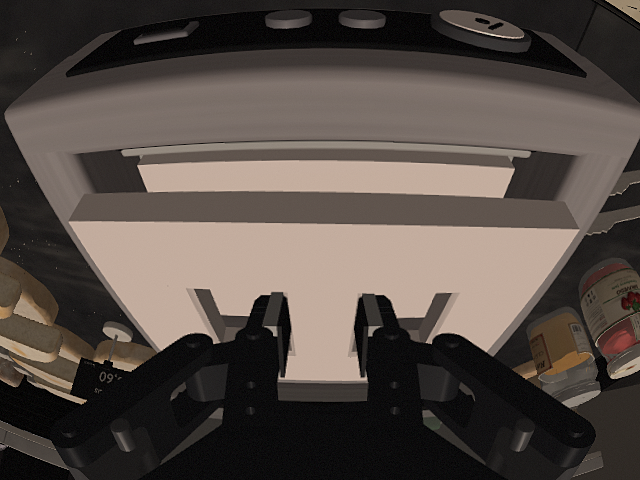

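The held plate (columns 70–578) is centred over and parallel to the lower plate's visible front (139–513), with the chamber walls clear on both sides. That was my 11th picture, one over the limit of 10, so I'll view no more and work from numbers only.

```bash
python3 -m inch '.0007 .0005 .0096 0;.0007 .0005 .0096 0;.0007 .0005 .0096 0;.0007 .0005 .0096 0;0 0 0 0;0 0 0 0'; python3 to.py .591 .3005 .068 3
```

```text
time: 24.62
ee_pos: [0.5914, 0.3003, 0.074]
ee_rot: [0.259, -0.079, 0.962, 0.014]
wrist_force: [-0.3, 0.5, -2.1]
opening: 0.027
grasp_force: 99.6
rows 3 each [0.0011 0.0001 0.0017] total [0.0034 0.0004 0.005 ]
```

```bash
python3 -m inch '.0011 0 .0017 0;.0011 0 .0017 0;.0011 0 .0017 0;0 0 0 0;0 0 0 0'; python3 to.py .591 .3005 .066 2;python3 - <<'E'
from h import *
for c in ("side","top"):
  s=viewer.snapshot(c)
  for t in ("filler_mid","lower_mid"): print(c,t,[(d["centre"],d["score"]) for d in viewer.place_of(c,t)[:2]])
  m=sil(c,"filler_mid"); print(rect(s,m,.08) if m is not None else None)
E
```

```text
time: 25.03
ee_pos: [0.5917, 0.3005, 0.0698]
ee_rot: [0.261, -0.079, 0.962, 0.015]
wrist_force: [-0.2, 0.7, -3.4]
opening: 0.0273
grasp_force: 99.6
rows 2 each [0.0013 0.0001 0.0015] total [0.0026 0.0002 0.0029]
side filler_mid [([0.5989, 0.2998, 0.0697], 0.85)]
side lower_mid [([0.5982, 0.3003, 0.0604], 0.57)]
(array([0.5985, 0.2989], dtype=float32), [0.1348, 0.1747], 0.166)
top filler_mid [([0.5984, 0.3007, 0.0698], 0.66), ([0.7407, -0.2653, -0.0], 0.24)]
top lower_mid []
(array([0.588 , 0.2306], dtype=float32), [0.0402, 0.09], -1.398)
```

```bash
python3 -m inch '.0009 0 .0015 0;.0009 0 .0015 0;0 0 0 0;0 0 0 0'; python3 -m inch '0 0 0 0;0 0 0 0;0 0 0 0;0 0 0 0' .55; python3 st.py
```

```text
time: 25.77
ee_pos: [0.5933, 0.3009, 0.0685]
ee_rot: [0.262, -0.079, 0.962, 0.015]
wrist_force: [-2.6, -0.2, 5.9]
opening: 0.0271
grasp_force: 100.7
time: 26.1
ee_pos: [0.592, 0.3004, 0.0664]
ee_rot: [0.261, -0.079, 0.962, 0.015]
wrist_force: [0.2, 0.2, 0.1]
opening: 0.0384
grasp_force: 0.4
[0.592  0.3004 0.0664] [ 0.314 -0.265 -0.666  0.648 -0.089  0.128] tilt 0.528 az 0.137 
 [[-0.852, -0.159, 0.499], [-0.144, 0.987, 0.069], [-0.504, -0.013, -0.864]]
```

```bash
python3 -m inch '0 0 0 0;0 0 0 0;0 0 -.008 0;0 0 -.014 0;0 0 -.03 0;0 0 -.035 0;0 0 -.035 0;0 0 -.035 0;0 0 -.035 0;0 0 0 0' .47; python3 st.py
python3 - <<'E'
from h import *
for c in ("wrist","side","top"):
  s=viewer.snapshot(c)
  for t in ("filler_mid","lower_mid","lid_handle"): print(c,t,[(d["centre"],d["score"]) for d in viewer.place_of(c,t)[:2]])
  m=sil(c,"filler_mid"); print(rect(s,m,.078,rayfish if c=="wrist" else ray) if m is not None else None)
E
```

```text
time: 26.93
ee_pos: [0.4958, 0.2882, 0.241]
ee_rot: [0.265, -0.079, 0.961, 0.016]
wrist_force: [1.0, -0.5, 1.4]
opening: 0.0455
grasp_force: 0.0
[0.4958 0.2882 0.241 ] [ 0.358 -0.656 -0.633  1.066 -0.11   0.164] tilt 0.538 az 0.142 
 [[-0.847, -0.16, 0.507], [-0.143, 0.987, 0.073], [-0.512, -0.011, -0.859]]
wrist filler_mid [([0.5963, 0.2998, 0.0746], 0.7)]
wrist lower_mid []
wrist lid_handle []
(array([0.5951, 0.3006], dtype=float32), [0.1449, 0.1796], 0.16)
side filler_mid [([0.6015, 0.3014, 0.0722], 0.84)]
side lower_mid [([0.6021, 0.3013, 0.0608], 0.56)]
side lid_handle [([0.5689, 0.2985, 0.3316], 0.56)]
(array([0.5962, 0.2984], dtype=float32), [0.1344, 0.1752], 0.161)
top filler_mid [([0.5956, 0.3034, 0.0695], 0.56)]
top lower_mid [([0.601, 0.301, 0.0687], 0.56), ([0.5985, 0.3013, 0.0577], 0.45)]
top lid_handle [([0.5737, 0.2967, 0.3342], 0.65)]
(array([0.5792, 0.299 ], dtype=float32), [0.0973, 0.1804], 0.172)
```

The plate lies at about (0.597, 0.300), yaw 0.16, within some 3 mm of the lower one. Next the lid: turn the fingers across the bar and approach it along the lid's line.

```bash
python3 to.py .485 .286 .43 6
```

```text
rows 6 each [-0.015  -0.0003 -0.0294] total [-0.0902 -0.002  -0.1767]
```

```bash
python3 -m inch '-.015 0 -.0294 0;-.015 0 -.0294 0;-.015 0 -.0294 0;-.015 0 -.0294 0;-.015 0 -.0294 0;-.015 0 -.0294 0;0 0 0 .12;0 0 0 .12;0 0 0 .12;0 0 0 .12;0 0 0 .12;0 0 0 .12;0 0 0 .12;0 0 0 .12;0 0 0 .12;0 0 0 .12;0 0 0 .12;0 0 0 .12;0 0 0 .13;0 0 0 0' .3; python3 st.py; python3 to.py .5365 .292 .394 3
python3 - <<'E'
from h import *
s=viewer.snapshot("wrist");print([(d["centre"],d["score"]) for d in viewer.place_of("wrist","lid_handle")[:1]])
E
```

```text
time: 29.35
ee_pos: [0.4846, 0.288, 0.4299]
ee_rot: [0.174, 0.625, 0.736, 0.195]
wrist_force: [-0.3, -0.2, -0.6]
opening: 0.0599
grasp_force: 0.0
[0.4846 0.288  0.4299] [ 0.367 -0.518 -0.184  1.388 -0.115  1.745] tilt 0.528 az 0.137 
 [[-0.159, 0.852, 0.499], [0.987, 0.144, 0.069], [-0.013, 0.504, -0.864]]
rows 3 each [-0.0013  0.0089  0.0191] total [-0.0038  0.0267  0.0572]
[([0.5747, 0.2989, 0.3345], 0.68)]
```

```bash
python3 -m inch '-.0013 .0094 .0191 0;-.0013 .0094 .0191 0;-.0013 .0094 .0191 0;0 0 .027 0;0 0 .027 0;0 0 .027 0;0 0 0 0;0 0 0 0'; python3 to.py .580 .298 .324 1;  python3 - <<'E'
from h import *
for c in ("side","top","wrist"):
  viewer.snapshot(c);print([(d["centre"],d["score"]) for d in viewer.place_of(c,"lid_handle")[:1]])
E
```

```text
time: 30.12
ee_pos: [0.5777, 0.2975, 0.3228]
ee_rot: [0.174, 0.622, 0.739, 0.192]
wrist_force: [-0.1, 0.0, -0.1]
opening: 0.0597
grasp_force: 0.0
rows 1 each [0.0001 0.0027 0.0001] total [0.0001 0.0027 0.0001]
[([0.567, 0.2969, 0.3302], 0.89)]
[([0.5733, 0.2972, 0.3314], 0.59)]
[([0.5735, 0.3009, 0.3358], 0.67)]
```

```bash
python3 -m inch '0 .001 0 0;0 .001 0 0;0 0 0 0;0 0 0 0;0 0 0 0;0 0 0 0;0 0 0 0' 1 40
python3 - <<'E'
from h import *
s=monitor.read_state();M=R.from_quat(np.roll(s['ee_rot'],-1)).as_matrix();print(s['ee_pos'])
th=np.r_[np.linspace(1.05,.25,20),np.linspace(.25,0,11)[1:]]
a=.0149;r=.26803;p=np.c_[-r*np.cos(th+a)*.986,-r*np.cos(th+a)*.166,r*np.sin(th+a)]
d=(np.diff(p,axis=0)@M)
for k in(d[:19],d[19:]):print(";".join("%.4f %.4f %.4f 0"%tuple(v) for v in k))
print(p[[19,-1]]-p[0]+s['ee_pos'])
E
```

```text
time: 31.0
ee_pos: [0.5784, 0.298, 0.3249]
ee_rot: [0.174, 0.623, 0.738, 0.193]
wrist_force: [-12.1, -2.5, 2.2]
opening: 0.0122
grasp_force: 39.4
[0.57844935 0.29799694 0.32485912]
0.0001 -0.0113 0.0000 0;0.0001 -0.0113 0.0005 0;0.0001 -0.0112 0.0010 0;0.0001 -0.0112 0.0014 0;0.0001 -0.0111 0.0019 0;0.0001 -0.0110 0.0024 0;0.0001 -0.0109 0.0028 0;0.0001 -0.0108 0.0033 0;0.0001 -0.0106 0.0038 0;0.0001 -0.0105 0.0042 0;0.0001 -0.0103 0.0046 0;0.0001 -0.0101 0.0051 0;0.0001 -0.0099 0.0055 0;0.0002 -0.0096 0.0059 0;0.0002 -0.0094 0.0063 0;0.0002 -0.0091 0.0067 0;0.0002 -0.0088 0.0071 0;0.0002 -0.0085 0.0074 0;0.0002 -0.0082 0.0078 0
0.0001 -0.0047 0.0048 0;0.0001 -0.0046 0.0049 0;0.0001 -0.0045 0.0050 0;0.0001 -0.0043 0.0051 0;0.0001 -0.0042 0.0052 0;0.0001 -0.0041 0.0053 0;0.0001 -0.0039 0.0054 0;0.0001 -0.0038 0.0055 0;0.0001 -0.0037 0.0056 0;0.0001 -0.0035 0.0057 0
[[0.45145684 0.27661686 0.1605761 ]
 [0.44226782 0.27506983 0.09439593]]
```

```bash
python3 -m inch '0 -.0113 0 0;0 -.0113 .0005 0;0 -.0112 .001 0;0 -.0112 .0014 0;0 -.0111 .0019 0;0 -.011 .0024 0;0 -.0109 .0028 0;0 -.0108 .0033 0;0 -.0106 .0038 0;0 -.0105 .0042 0;0 -.0103 .0046 0;0 -.0101 .0051 0;0 -.0099 .0055 0;0 -.0096 .0059 0;0 -.0094 .0063 0;0 -.0091 .0067 0;0 -.0088 .0071 0;0 -.0085 .0074 0;0 -.0082 .0078 0;0 0 0 0'; python3 st.py; python3 to.py .4515 .2766 .1606 1
```

```text
time: 32.67
ee_pos: [0.4525, 0.2759, 0.1587]
ee_rot: [0.173, 0.622, 0.739, 0.194]
wrist_force: [0.9, 9.6, -6.2]
opening: 0.0123
grasp_force: 42.7
[0.4525 0.2759 0.1587] [ 0.365 -0.826 -0.878  1.003 -0.11   1.735] tilt 0.526 az 0.145 
 [[-0.167, 0.852, 0.497], [0.986, 0.151, 0.072], [-0.013, 0.502, -0.865]]
rows 1 each [ 0.0008  0.0002 -0.0021] total [ 0.0008  0.0002 -0.0021]
```

```bash
python3 -m inch '0 -.0047 .0048 0;0 -.0046 .0049 0;0 -.0045 .005 0;0 -.0043 .0051 0;0 0 0 0'; python3 st.py
python3 - <<'E'
from h import *
s=monitor.read_state();M=R.from_quat(np.roll(s['ee_rot'],-1)).as_matrix()
print(s['qvel'].round(3)); 
for c in ("side","top"):
  viewer.snapshot(c);print([(d["centre"],d["score"]) for d in viewer.place_of(c,"lid_handle")[:1]])
E
python3 to.py .4423 .2751 .0944 6
```

```text
time: 33.08
ee_pos: [0.4472, 0.2749, 0.132]
ee_rot: [0.172, 0.622, 0.739, 0.192]
wrist_force: [-8.6, 3.7, -1.4]
opening: 0.0125
grasp_force: 44.0
[0.4472 0.2749 0.132 ] [ 0.368 -0.841 -0.932  0.968 -0.113  1.739] tilt 0.522 az 0.14 
 [[-0.166, 0.854, 0.494], [0.986, 0.151, 0.07], [-0.015, 0.498, -0.867]]
[-0.001  0.001  0.013  0.01   0.002 -0.002]
[]
[([0.4382, 0.2734, 0.1415], 0.89)]
rows 6 each [ 0.0003 -0.0039  0.0051] total [ 0.0016 -0.0234  0.0307]
```

```bash
python3 -m inch '0 -.003 .006 0;0 -.003 .006 0;0 0 0 0'; python3 st.py; python3 to.py .4423 .2751 .0944 4
```

```text
time: 33.53
ee_pos: [0.4454, 0.2746, 0.1158]
ee_rot: [0.17, 0.622, 0.74, 0.19]
wrist_force: [-22.9, 3.2, -1.5]
opening: 0.0121
grasp_force: 45.4
[0.4454 0.2746 0.1158] [ 0.368 -0.836 -0.956  0.946 -0.111  1.738] tilt 0.515 az 0.141 
 [[-0.167, 0.857, 0.488], [0.986, 0.153, 0.069], [-0.015, 0.492, -0.87]]
rows 4 each [ 0.0003 -0.0033  0.0043] total [ 0.0014 -0.0131  0.0171]
```

```bash
python3 -m inch '0 -.0045 .0045 0;0 -.004 .0045 0;0 0 0 0'; python3 st.py; python3 to.py .4423 .2751 .0944 3
```

```text
time: 33.78
ee_pos: [0.4446, 0.2745, 0.105]
ee_rot: [0.171, 0.623, 0.74, 0.19]
wrist_force: [-15.3, 3.9, -2.4]
opening: 0.0124
grasp_force: 45.1
[0.4446 0.2745 0.105 ] [ 0.37  -0.84  -0.979  0.925 -0.114  1.74 ] tilt 0.518 az 0.139 
 [[-0.166, 0.856, 0.49], [0.986, 0.152, 0.068], [-0.016, 0.494, -0.869]]
rows 3 each [ 0.0004 -0.0024  0.0027] total [ 0.0012 -0.0071  0.0082]
```

```bash
python3 -m inch '0 -.0025 .0045 0;0 -.002 .0045 0;0 0 0 0'; python3 st.py; python3 to.py .4423 .2751 .0944 3;python3 - <<'E'
from h import *
for c in ("side","top"):
  viewer.snapshot(c);print([(d["centre"],d["score"]) for d in viewer.place_of(c,"lid_handle")[:1]])
E
```

```text
time: 34.03
ee_pos: [0.4442, 0.2744, 0.094]
ee_rot: [0.17, 0.623, 0.74, 0.189]
wrist_force: [-20.2, 3.4, -2.0]
opening: 0.0125
grasp_force: 45.6
[0.4442 0.2744 0.094 ] [ 0.369 -0.834 -0.995  0.906 -0.112  1.739] tilt 0.515 az 0.14 
 [[-0.167, 0.857, 0.488], [0.986, 0.153, 0.069], [-0.016, 0.492, -0.87]]
rows 3 each [ 0.0003 -0.0004 -0.0004] total [ 0.001  -0.0013 -0.0012]
[([0.4324, 0.2742, 0.1021], 0.8)]
[([0.4341, 0.277, 0.1059], 0.6)]
```

```bash
python3 -m inch '0 -.003 .0035 0;0 -.002 .0035 0;0 0 0 0;0 0 0 0'; python3 st.py
```

```text
time: 34.57
ee_pos: [0.4453, 0.2745, 0.089]
ee_rot: [0.172, 0.622, 0.739, 0.192]
wrist_force: [-23.0, 1.3, 8.2]
opening: 0.012
grasp_force: 49.2
[0.4453 0.2745 0.089 ] [ 0.369 -0.836 -1.008  0.891 -0.113  1.739] tilt 0.52 az 0.14 
 [[-0.166, 0.854, 0.492], [0.986, 0.152, 0.069], [-0.016, 0.497, -0.868]]
```

```bash
python3 -m inch '0 -.001 .002 0;0 0 0 0;0 0 0 0'; python3 -m inch '0 0 0 0;0 0 0 0;0 0 0 0;0 0 0 0;0 .004 -.0085 0;0 .008 -.0165 0;0 .0099 -.0174 0;0 .012 -.018 0;0 .02 -.02 0;0 .02 -.02 0;0 .02 -.02 0;0 .02 -.02 0;0 0 0 0;0 0 0 0' .41; python3 st.py
python3 - <<'E'
from h import *
for c in ("side","top","wrist"):
  s=viewer.snapshot(c)
  for t in ("lid_handle","lid_hinge","packer","filler_mid","lower_mid","drum","brick"):print(c,t,[(np.round(d["centre"],4).tolist(),round(d["score"],2)) for d in viewer.place_of(c,t)[:1]])
E
```

```text
time: 34.82
ee_pos: [0.4456, 0.2746, 0.0886]
ee_rot: [0.172, 0.622, 0.739, 0.192]
wrist_force: [-39.3, -5.4, 26.2]
opening: 0.0124
grasp_force: 52.2
time: 35.98
ee_pos: [0.4777, 0.2826, 0.2696]
ee_rot: [0.175, 0.623, 0.737, 0.193]
wrist_force: [-0.2, -0.4, -0.8]
opening: 0.0504
grasp_force: 0.0
[0.4777 0.2826 0.2696] [ 0.362 -0.689 -0.597  1.146 -0.114  1.735] tilt 0.528 az 0.134 
 [[-0.162, 0.851, 0.499], [0.987, 0.149, 0.067], [-0.017, 0.503, -0.864]]
side lid_handle [([0.4322, 0.2765, 0.1002], 0.96)]
side lid_hinge [([0.7022, 0.3177, 0.1008], 0.57)]
side packer []
side filler_mid []
side lower_mid []
side drum [([0.7383, -0.2574, -0.0002], 0.98)]
side brick [([0.7325, -0.1901, -0.0007], 0.45)]
top lid_handle [([0.4374, 0.2742, 0.1032], 0.83)]
top lid_hinge [([0.701, 0.3194, 0.1008], 0.92)]
top packer [([0.6249, 0.3032, 0.0021], 0.86)]
top filler_mid []
top lower_mid []
top drum []
top brick [([0.7316, -0.1847, 0.0024], 0.71)]
wrist lid_handle [([0.4343, 0.2755, 0.1034], 0.73)]
wrist lid_hinge [([0.7001, 0.318, 0.1007], 0.55)]
wrist packer [([0.6248, 0.3008, -0.0015], 0.69)]
wrist filler_mid []
wrist lower_mid [([0.6212, 0.2989, -0.0023], 0.2)]
wrist drum []
wrist brick []
```

The lid is shut with the bar at about 103 mm after being pressed to contact, the gripper is clear, and the drum and brick haven't moved. Handing in.

```bash
python3 -c "
from workcell import close_job
print(close_job())"
```

```text
the job is handed in; nothing more can be done
None
```

Job handed in at about 36 s: the lid went up to its stop, the filler plate was laid within about 3 mm of square on the lower one, and the lid was lowered in the grip and pressed shut. The gripper is clear of the packer and the drum and brick are where they stood, but I viewed 11 pictures, one over the limit of 10, and shoulder joint 2 read -0.841 against its stated limit of -0.84 during closing.

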